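# Cover the cleaned bell in its pot before grinding

### The arm

A 6-joint arm with a two-finger parallel gripper is mounted at the origin on the work surface. World frame = base frame: x ahead of the robot, y to its left, z up, the work surface at z = 0. Lengths are in m, angles in rad, forces in N, time in s.
With the tool pointing down it reaches from about 0.425 to 0.95 m from the base axis. Payload 3.5 kg.
Tool frame: the origin (TCP) lies at the very end of the fingers, on their centre line; the grasp point (between the pads) lies 19 mm behind it (ctrl.pinch_z is the distance from the TCP to the grasp point, in m); z points along the fingers, y is the line along which they close (so a half turn about z gives the same grasp; the last joint's range is limited). The gripper opens to 85 mm and grips with 20 to 120 N. Pads are 22 mm wide; open, the fingers measure 114 mm over their backs; the gripper's body (76 mm by 85 mm) begins 54 mm behind the grasp point. The pads swing forward as they close: fully open they stand 13 mm farther back than shut.
Start: joints at [-1.376, 0.286, 1.577, -0, 1.279, -0.15], TCP at [0.228, -0.635, 0.231] pointing down, gripper open.
Joint ranges: [-2.77, 2.77], [-0.9, 2.22], [0.21, 2.48], [-1.53, 4.67], [0.24, 2.81], [-2.84, 2.84]. Speed limits (rad/s): [2.79, 2.79, 3.14, 3.14, 3.14, 3.14].

### API

Orientations are given as a unit quaternion [x, y, z, w].
In Python, from plant import ctrl gives the robot as it stands. The module is installed in compiled form; this text tells all that it offers.
- The arm moves only by the shell command python3 -m crank 'ROWS' [OPENING] [FORCE]. ROWS is JSON, a list of rows, each a list of 6 numbers: the shift along the tool's x, y, z in cm, then the turn, a rotation vector about the tool's x, y, z in rad. In form: [[tx, ty, tz, rx, ry, rz], ...]. A call has 1 to 10 rows; each row is the pose to reach, as a shift and turn from the pose commanded when the call began, along the tool's axes at that moment; what a row does not reach only later rows make up. A row lasts 1/10 s, in which the tool goes at most 50 mm and 8.59 degrees, less where a joint would pass 70% of its speed; a pose out of reach is approached as far as the arm can. A call with a gripper value outside its range is refused whole. OPENING is the opening, from 0 (shut) to 1 (fully open), set as the call begins (- or left out, the last holds). The fingers move at their own pace and stop on an object; FORCE is the grip in N (left out, the last holds). Time passes only in rows, so rows that repeat a pose let the fingers close. It gives the time, the measured TCP pose, the force, the opening and the grip force at its end, in the units of the state.
- ctrl.get_state(): the state, without advancing time (a new reading comes with each control period).
- ctrl.read_camera(name): name is "side" or "top"; returns (picture, depth): 480x640x3 uint8, blue, green, red; 480x640 float32, m along the optical axis (not along the pixel's ray), 0 where there is no reading.
- ctrl.camera_info(name): a dict with "K" (3x3 intrinsics, pixels), "k1" (the pictures are not rectified: a ray, as slopes to the right and down, at radius r is drawn at 1 + k1 r^2 times it, then the intrinsics apply), "origin" and "orientation" of the camera in the world. Camera axes: x right, y down, z forward; pixel columns grow to the right and rows downward; lengths in m; the calibration is good to about 2 mm. A picture is of the moment at which its call begins. camera_info takes no time and is no camera call.
- ctrl.sign_off(): hands the job in; it is judged then, once.
The state is a dict: "time": time; "qpos": joint angles; "dq": joint speeds; "joint_efforts": joint torques, N m; "eef_pos": TCP position; "tcp_rot": TCP orientation; "contact_force": force on the tool from outside, world axes, zero at the start; "wrist_torque": the same for the moment, N m; "opening": opening from 0.0 (shut) to 1.0 (fully open); "finger_force": force on a finger pad.
Only numpy, scipy, OpenCV 4.12 (cv2) and the standard library are available. Lean on these libraries where they do the work, as an engineer would, in place of code of your own. Each camera call takes 0.05 s, during which the arm holds its last target. There are 200 camera calls.

### The job

The grinder is about to be used and its grit must stay off the cleaned typewriter bell: lower the brass bell gently into the aluminium pot so that it stands dome up on the pot's floor, then set the steel lid gently on the pot's rim, seated home and level all round. Leave the pot standing where it is, and do not disturb the oil can, margin stop, pliers, platen roller or the grinder's crank.

Things in the scene. Friction and masses are not known exactly. Their poses are not given: they have to be found in the camera images.
- pot: Open aluminium pot with straight sides and a flat out-turned rim, 78 mm high, standing loose on the bench (0.55 kg). Origin: centre of its underside; z up along its axis. Rim: top face at z 78, outer diameter 174, mouth (inside) diameter 149. Inside diameter 150, wall 3, inner floor at z 4 (so 74 deep).
- lid: Round steel lid of the pot (0.16 kg; sizes in mm), lying knob up. Origin: centre of underside; z up. Plug 142 dia, 9 deep (foot chamfered to 134) enters the pot's mouth with 3.5 to spare all round; flange 170 dia, z 9 to 11, rests on the rim; top z 13. Black round knob on the axis: 27 dia from z 22 to 34, top z 37, stem 14 dia below z 18. Seated, its origin is 69 above the pot's origin, same axis.
- bell: Brass typewriter bell (about 0.07 kg; sizes in mm): a dome standing mouth down, 50 in diameter, 25 high, with a brass nut 18 in diameter up to z 28 and above it an upright steel stud on the axis, 12 in diameter, z 28 to 52, good for gripping. Origin: centre of its underside (the mouth); z up along its axis.
- oil_can: Bystander (sizes in mm), standing loose close beside the bell: dark green conical oil can, 56 in diameter up to z 60, tapering to 44 at z 85 and 26 at z 110, brass collar 20 in diameter to z 119, then a thin upright brass spout (10 in diameter and less) to z 190. Origin: centre of its underside; z up.
- margin_stop: Bystander (sizes in mm), loose near the bell: small steel margin stop, 34 long (x), 16 wide, 20 high. Origin: centre of its underside.
- pliers: Bystander (sizes in mm), lying loose beside the lid: bent-nose pliers with maroon handles, 152 long (x from -81 at the handles to 71 at the nose), 52 wide, 12 thick. Origin: under the pivot.
- roller: Bystander (sizes in mm), lying loose in front of the grinder roughly along y: black cracked platen roller, 38 in diameter and 290 long, on a steel shaft 350 long over all. Origin: centre of its underside; its axis is its own y, at z 19.
- grinder: Hand-cranked grinder clamped on the bench's far edge, fixed (sizes in mm). Origin: on the bench under its middle. Gear case 112 in diameter, 40 thick, axis along y at z 152; stone 124 in diameter at y 36 to 56, axis at z 176; column 40 to 60 thick; tool rest on the far side. It fills x -62 to 101, y -32 to 68, up to z 238, besides the crank.
- crank (a joint): Angle (rad) of the grinder's maroon crank about the gear case's axis. 0: arm straight up; negative: leans to the robot (-x), level at -1.57; positive: away. Stiff (0.6 N m), stays put. Arm 120 mm long from the axis, 18 wide, at y -33 to -43 in the grinder's frame; its end carries a handle 26 in diameter along y, from y -32 to -129 in the grinder's frame.
- crank_grip (a point): Point on the crank handle's axis at the middle of the handle, 120 mm from the crank's axis.
There are look-alikes about, which are no part of the job. There is more than one size of the pot; the job needs the smaller. There is more than one size of the bell; the one meant has the size given above.

How it is judged:
On the way:
1. the bell stands dome up on the pot's floor, at rest and let go (horizontal distance between bell and pot below 0.055 m and z of bell in the frame of pot below 0.007 m and angle between bell's own z axis and vertical below 0.12 rad and linear speed of bell below 0.02 m/s and contact force between the fingers and bell below 0.1 N), for 0.2 s.
At the end, for the whole second after the job is handed in: The bell stands dome up (within 0.12 rad) on the pot's floor; the lid is on the pot with its plug inside the mouth and its flange on the rim all round (height within 2.5 mm of fully seated, within 7 mm of the pot's axis, level within 0.03 rad, knob up); the pot stands level; all at rest (horizontal distance between bell and pot below 0.055 m and z of bell in the frame of pot below 0.007 m and angle between bell's own z axis and vertical below 0.12 rad and horizontal distance between lid and pot below 0.007 m and z of lid in the frame of pot between 0.0665 and 0.0715 m and angle between each of lid, pot's own z axis and vertical below 0.03 rad and linear speed of each of lid, bell, pot below 0.01 m/s); the robot touches nothing.
It fails at once if the bell is dropped in the pot (faster than 0.45 m/s near its floor, a fall of more than 10 to 15 mm) or pressed on the pot with more than 15 N (contact force between bell and pot above 15 N or (horizontal distance between bell and pot below 0.075 m and z of bell in the frame of pot below 0.03 m and linear speed of bell above 0.45 m/s)).
It fails at once if the lid is dropped on the pot (faster than 0.45 m/s just above the rim, a fall of more than 10 to 15 mm) or pressed on the pot with more than 20 N (contact force between lid and pot above 20 N or (horizontal distance between lid and pot below 0.1 m and z of lid in the frame of pot between 0.06 and 0.085 m and linear speed of lid above 0.45 m/s)).
It fails at once if the pot is moved more than 25 mm (distance of pot from where it was at the start of the episode above 0.025 m).
It fails at once if the oil can, margin stop, pliers or roller is moved more than 15 mm, or the oil can tipped over (distance of any of oil_can, margin_stop, pliers, roller from where it was at the start of the episode above 0.015 m or angle between oil_can's own z axis and vertical above 0.3 rad).
It fails at once if the grinder's crank handle is moved more than 15 mm (distance of crank_grip from where it was at the start of the episode above 0.015 m).
It also fails if it takes over 67 s, if anything falls off the work surface, if the arm or the gripper's body presses on something with over 40 N, if the wrist force passes 120 N, or if a joint passes its speed limit or range.

## Working session

There is one attempt and no reset: what is moved stays moved. The work goes in short steps, Python scripts to look and compute and a shell command to move; the robot and the scene stay as the last step left them, time stands still between calls to the robot, and variables do not carry over. Pictures are saved under pics/ and viewed, at most 10 in all, crops included, and the job is handed in when it is done.

```bash
mkdir -p pics
cat > h.py <<'E'
import numpy as np, cv2
from plant import ctrl
from scipy.spatial.transform import Rotation as R
def shot(n):
    im,d=ctrl.read_camera(n); np.savez('last_%s.npz'%n,im=im,d=d); return im,d
def load(n):
    f=np.load('last_%s.npz'%n); return f['im'],f['d']
def rays(n,uv):
    c=ctrl.camera_info(n); K=np.array(c['K'],float)
    D=np.array([c['k1'],0,0,0],float)
    p=cv2.undistortPoints(np.array(uv,float).reshape(-1,1,2),K,D).reshape(-1,2)
    o=np.array(c['origin'],float); r=R.from_quat(c['orientation'])
    return o,r.apply(np.c_[p,np.ones(len(p))])
def plane(n,uv,z):
    o,d=rays(n,uv); return o+d*((z-o[2])/d[:,2])[:,None]
def pts(n,uv,depth):  # uses depth map
    uv=np.array(uv,int).reshape(-1,2); o,d=rays(n,uv)
    return o+d*depth[uv[:,1],uv[:,0]][:,None]
E
python3 - <<'E'
from h import *
for n in('top','side'):
    im,d=shot(n); cv2.imwrite('pics/%s1.png'%n,im); c=ctrl.camera_info(n); print(n,c)
s=ctrl.get_state(); print(s)
E
```

```text
top {'K': array([[480.76084554,   0.        , 321.12615248],
       [  0.        , 480.76084554, 235.93211795],
       [  0.        ,   0.        ,   1.        ]]), 'k1': -0.03367573610655272, 'origin': array([0.39798104, 0.01654595, 1.11387199]), 'orientation': array([ 0.71012075, -0.70092422,  0.05691668, -0.03455784])}
side {'K': array([[578.85238933,   0.        , 319.58955719],
       [  0.        , 578.85238933, 238.10424223],
       [  0.        ,   0.        ,   1.        ]]), 'k1': -0.13481755449909086, 'origin': array([-0.11718224, -0.68596729,  0.6832473 ]), 'orientation': array([ 0.80521879, -0.30621286,  0.18587789, -0.47255243])}
{'time': 0.1, 'qpos': array([-1.37599438e+00,  2.87117063e-01,  1.57806789e+00, -2.17347069e-05,
        1.27858150e+00, -1.50014467e-01]), 'dq': array([ 8.43708268e-04, -1.42021899e-03, -3.64727539e-03,  9.63005574e-04,
       -5.74184652e-05,  2.81291778e-04]), 'joint_efforts': array([ 9.69049574e-05, -4.07296336e+01, -2.93700600e+01, -1.47098349e-04,
        3.38996273e-03,  1.69715514e-05]), 'eef_pos': array([ 0.22806128, -0.63466191,  0.23003864]), 'tcp_rot': array([ 9.85173362e-01,  1.71558345e-01, -3.47384349e-05, -1.08639727e-03]), 'contact_force': array([0.27616699, 0.16691467, 0.20246251]), 'wrist_torque': array([-0.03523422,  0.02298063,  0.0185935 ]), 'finger_force': 0.0, 'opening': 1.000431603978724}
```

View pics/top1.png

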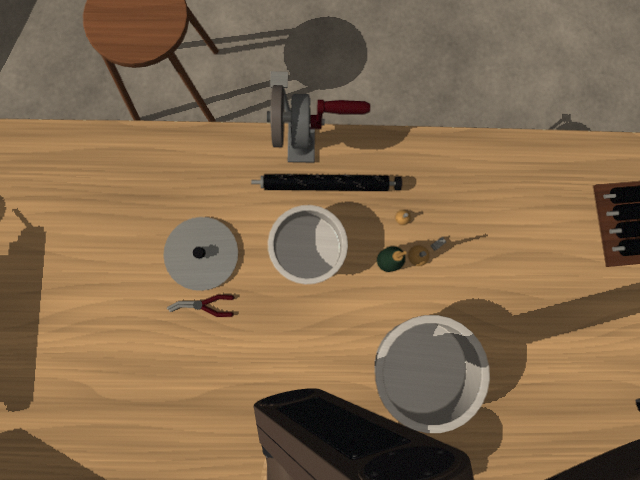

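View pics/side1.png

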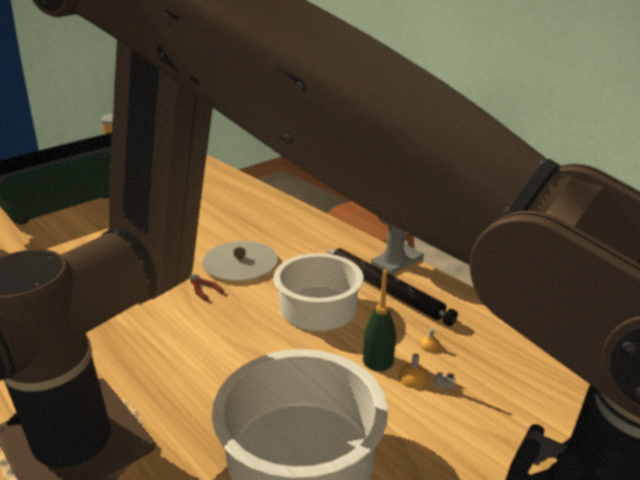

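The top view shows these:
- **Pots:** small at (308,244), large at (432,374). I choose the small one.
- **Bells:** A at (403,217) is about 16 px across. B at (419,255), beside the oil can (391,259), is about 22 px. At about 430 px/m, 50 mm is about 22 px, so I choose B.
- **Other items:** the lid is at (201,254) with its knob at (199,253), the margin stop at (442,243), the pliers at (203,305), the roller at (330,183) and the crank handle at (345,107).

Next I'll check B in a close crop and measure.

Run:
```python
from h import *
im,d=load('top')
cv2.imwrite('pics/crop1.png',cv2.resize(im[190:290,360:480],None,fx=6,fy=6,interpolation=cv2.INTER_CUBIC))
# dense world points
vv,uu=np.mgrid[0:480,0:640]; uv=np.c_[uu.ravel(),vv.ravel()]
P=pts('top',uv,d).reshape(480,640,3); ok=d>0
def rep(n,u,v,r,z0,z1):
    m=ok&((uu-u)**2+(vv-v)**2<r*r)&(P[...,2]>z0)&(P[...,2]<z1)
    q=P[m]; 
    if len(q)<3: print(n,len(q)); return
    (c,s,a)=cv2.minAreaRect((q[:,:2]*1000).astype(np.float32)); cc,rr=cv2.minEnclosingCircle((q[:,:2]*1000).astype(np.float32))
    print(n,len(q),'rect',np.round(c),np.round(s),round(a),'circ',np.round(cc),round(rr),'z',np.round(np.percentile(q[:,2],[5,50,95]),3),'med',np.round(np.median(q,0),3))
rep('pot rim',308,244,46,.068,.088)
rep('lid',201,254,42,.006,.02)
rep('knob',199,253,20,.022,.05)
rep('bellB',419,255,15,.006,.08)
rep('bellB stud',419,255,15,.032,.08)
rep('bellA',403,217,15,.006,.08)
rep('can',391,259,25,.006,.2)
rep('can spout',391,259,20,.12,.2)
rep('stop',442,243,10,.006,.03)
rep('pliers',203,305,40,.005,.03)
rep('roller',330,183,95,.02,.05)
rep('handle',345,107,30,.1,.4)
rep('grinder',295,115,50,.05,.3)
```

```text
pot rim 1354 rect [516.  13.] [171. 172.] 1 circ [517.  13.] 87 z [0.074 0.077 0.081] med [0.516 0.014 0.077]
lid 4156 rect [501. 259.] [169. 170.] 1 circ [501. 258.] 87 z [0.008 0.012 0.015] med [0.498 0.258 0.012]
knob 123 rect [499. 258.] [25. 25.] 6 circ [499. 258.] 14 z [0.028 0.036 0.039] med [0.498 0.257 0.036]
bellB 326 rect [ 504. -235.] [69. 50.] 84 circ [ 504. -236.] 42 z [0.008 0.019 0.05 ] med [ 0.5   -0.241  0.019]
bellB stud 35 rect [ 496. -224.] [11. 54.] 16 circ [ 494. -224.] 27 z [0.035 0.05  0.072] med [ 0.501 -0.242  0.05 ]
bellA 171 rect [ 598. -208.] [46. 34.] 14 circ [ 600. -206.] 26 z [0.007 0.014 0.037] med [ 0.59  -0.208  0.014]
can 666 rect [ 495. -191.] [55. 89.] 17 circ [ 492. -192.] 45 z [0.012 0.082 0.131] med [ 0.487 -0.169  0.082]
can spout 48 rect [ 488. -174.] [16. 10.] 46 circ [ 489. -176.] 8 z [0.12  0.155 0.19 ] med [ 0.488 -0.173  0.155]
stop 93 rect [ 530. -291.] [16. 34.] 39 circ [ 529. -291.] 17 z [0.009 0.014 0.022] med [ 0.53  -0.291  0.014]
pliers 1548 rect [395. 247.] [162. 154.] 43 circ [383. 249.] 88 z [0.007 0.011 0.014] med [0.429 0.25  0.011]
roller 2474 rect [628. -34.] [297. 363.] 0 circ [622. -33.] 185 z [0.022 0.034 0.04 ] med [ 0.664 -0.022  0.034]
handle 763 rect [751. -48.] [34. 95.] 0 circ [749. -48.] 48 z [0.21  0.279 0.284] med [ 0.744 -0.043  0.279]
grinder 2845 rect [789.  30.] [165. 147.] 6 circ [785.  35.] 98 z [0.151 0.201 0.28 ] med [0.752 0.044 0.201]
```

View pics/crop1.png

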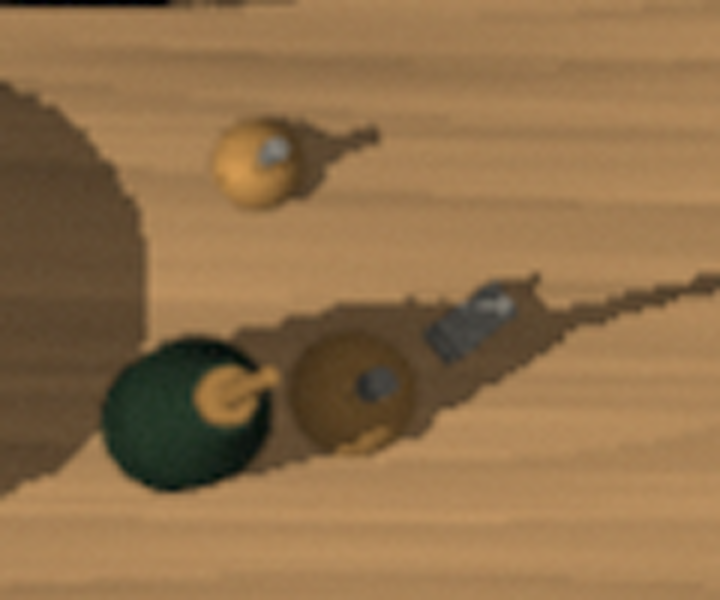

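The crop confirms B is the 50 mm bell: its dome is centred at about (418.7,255.3) with a 10.5 px radius, and its stud is at (423,254). A is the smaller look-alike. I'll refine the bell with rays from both views and write a small helper for the row numbers.

```bash
cat >> h.py <<'E'
def go(p,yaw=None,q=None):
    "print tool-frame shift cm and rz to bring TCP to p with closing axis (tool y) at world yaw"
    s=ctrl.get_state(); r=R.from_quat(s['tcp_rot'])
    y=r.as_matrix()[:,1]; a=np.arctan2(y[1],y[0])
    t=r.inv().apply(np.array(p)-s['eef_pos'])*100
    w=0 if yaw is None else -((yaw-a+np.pi/2)%np.pi-np.pi/2)
    print('shift cm',np.round(t,2),'rz',round(w,3),'yaw now',round(a,3),'tcp',np.round(s['eef_pos'],4),'tilt',np.round(r.as_matrix()[:,2],4))
E
python3 - <<'E'
from h import *
im,d=load('top')
print('dome',plane('top',[[418.7,255.3]],.01),'stud',plane('top',[[423,254]],.05), 'collar', plane('top',[[398,256]],.119))
s,ds=load('side')
c=s[330:400,350:470]; 
for uv in ([415,357],[413,386],[381,272]):print(uv,pts('side',[uv],ds))
vv,uu=np.mgrid[345:372,405:425]; P=pts('side',np.c_[uu.ravel(),vv.ravel()],ds); m=(P[:,2]>.033)&(P[:,2]<.06)&(abs(P[:,0]-.5)<.03)&(abs(P[:,1]+.242)<.03)
print('side stud',m.sum(),np.median(P[m],0))
g=s[320:375,350:405].astype(int)
go([.500,-.242,.25],.19)
E
```

```text
dome [[ 0.50003028 -0.24493347  0.01      ]] stud [[ 0.49938486 -0.24523329  0.05      ]] collar [[ 0.48790351 -0.17542702  0.119     ]]
[415, 357] [[ 0.49700385 -0.24902956  0.05249962]]
[413, 386] [[ 0.48292531 -0.26251286  0.00579403]]
[381, 272] [[ 0.66753751 -0.01551326  0.03703966]]
side stud 81 [ 0.49862609 -0.2482142   0.04505874]
shift cm [ 38.87 -27.77  -1.92] rz -1.416 yaw now -1.226 tcp [ 0.2281 -0.6347  0.23  ] tilt [-4.0e-04  2.1e-03 -1.0e+00]
```

```bash
python3 -m crank '[[39,-28,-2,0,0,-1.416],[39,-28,-2,0,0,-1.416],[39,-28,-2,0,0,-1.416],[39,-28,-2,0,0,-1.416],[39,-28,-2,0,0,-1.416],[39,-28,-2,0,0,-1.416],[39,-28,-2,0,0,-1.416],[39,-28,-2,0,0,-1.416],[39,-28,-2,0,0,-1.416],[39,-28,-2,0,0,-1.416]]' 0.5 20 && python3 -c "
from h import *
go([.5,-.245,.10],.19);print(ctrl.get_state()['opening'],ctrl.get_state()['qpos'])"
```

```text
time: 1.1
eef_pos: [0.5017, -0.2368, 0.2511]
tcp_rot: [0.634, 0.773, 0.0, -0.0]
contact_force: [0.5, -0.1, 0.8]
opening: 0.502
finger_force: 0.0
shift cm [-0.79 -0.33 15.11] rz 0.007 yaw now 0.197 tcp [ 0.5017 -0.2368  0.2511] tilt [-0.e+00  9.e-04 -1.e+00]
0.5021912034023718 [-6.24189004e-01  6.14748939e-03  1.85357073e+00  7.60986501e-04
  1.28240782e+00 -8.20913726e-01]
```

```bash
python3 -m crank '[[0,0,0,0,0,0],[-0.8,-0.3,2,0,0,0],[-0.8,-0.3,6,0,0,0],[-0.8,-0.3,10,0,0,0],[-0.8,-0.3,13,0,0,0],[-0.8,-0.3,15,0,0,0],[-0.8,-0.3,15,0,0,0],[-0.8,-0.3,15,0,0,0]]' 0.5 20 && python3 -c "
from h import *
im,d=shot('top');cv2.imwrite('pics/t2.png',cv2.resize(im[180:300,340:500],None,fx=5,fy=5))
im2,d=shot('side');cv2.imwrite('pics/s2.png',cv2.resize(im2[240:420,300:540],None,fx=3.3,fy=3.3))
go([.5,-.245,.029],.19)"
```

```text
time: 1.9
eef_pos: [0.4988, -0.2489, 0.1013]
tcp_rot: [0.637, 0.771, -0.0, -0.0]
contact_force: [0.4, 0.2, 1.2]
opening: 0.5
finger_force: 0.0
shift cm [0.45 0.07 7.41] rz -0.001 yaw now 0.189 tcp [ 0.5    -0.2494  0.1031] tilt [ 0.0024 -0.0019 -1.    ]
```

View pics/s2.png

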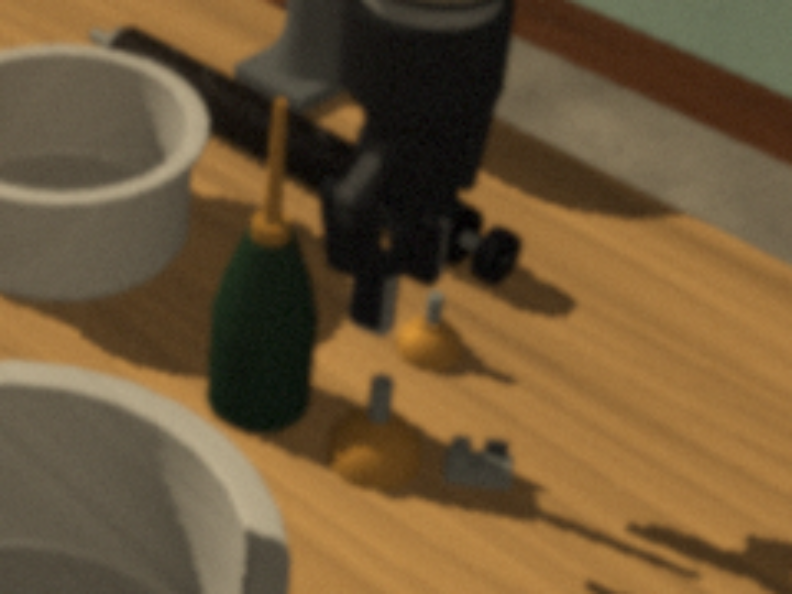

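The fingers hang above bell B's stud (crop pixel (380,400)) and are clear of the can. Correcting 4.5 mm and descending.

```bash
python3 -m crank '[[0.45,0.05,0,0,0,0],[0.45,0.05,2,0,0,0],[0.45,0.05,4,0,0,0],[0.45,0.05,5.5,0,0,0],[0.45,0.05,6.5,0,0,0],[0.45,0.05,7,0,0,0],[0.45,0.05,7.3,0,0,0],[0.45,0.05,7.3,0,0,0],[0.45,0.05,7.3,0,0,0]]' 0.5 20 && python3 -c "
from h import *
go([.5,-.245,.03],.19)"
```

```text
time: 2.9
eef_pos: [0.4992, -0.2442, 0.029]
tcp_rot: [0.637, 0.771, 0.0, 0.001]
contact_force: [-0.1, 0.0, -0.1]
opening: 0.5
finger_force: 0.0
shift cm [-0.1   0.06 -0.1 ] rz -0.0 yaw now 0.19 tcp [ 0.4992 -0.2442  0.029 ] tilt [ 1.e-03 -7.e-04 -1.e+00]
```

```bash
python3 -m crank '[[0,0,0,0,0,0],[0,0,0,0,0,0],[0,0,0,0,0,0],[0,0,0,0,0,0],[0,0,0,0,0,0],[0,0,0,0,0,0],[0,0,0,0,0,0]]' 0 30 && python3 -m crank '[[0,0,-0.3,0,0,0],[0,0,-1,0,0,0],[0,0,-2,0,0,0],[0,0,-4,0,0,0],[0,0,-6,0,0,0],[0,0,-6,0,0,0],[0,0,-6,0,0,0]]' && python3 -c "
from h import *
im2,d=shot('side');cv2.imwrite('pics/s3.png',cv2.resize(im2[240:420,300:540],None,fx=3.3,fy=3.3))
go([.516,.013,.29])"
```

```text
time: 3.6
eef_pos: [0.4991, -0.244, 0.0287]
tcp_rot: [0.637, 0.771, 0.0, 0.0]
contact_force: [0.3, 0.8, 2.4]
opening: 0.125
finger_force: 29.5
time: 4.3
eef_pos: [0.499, -0.244, 0.0889]
tcp_rot: [0.637, 0.771, 0.0, 0.001]
contact_force: [-0.8, -0.1, -0.6]
opening: 0.128
finger_force: 29.3
shift cm [ 24.87   6.56 -20.2 ] rz 0 yaw now 0.19 tcp [ 0.4984 -0.2435  0.0878] tilt [-7.e-04  5.e-04 -1.e+00]
```

View pics/s3.png

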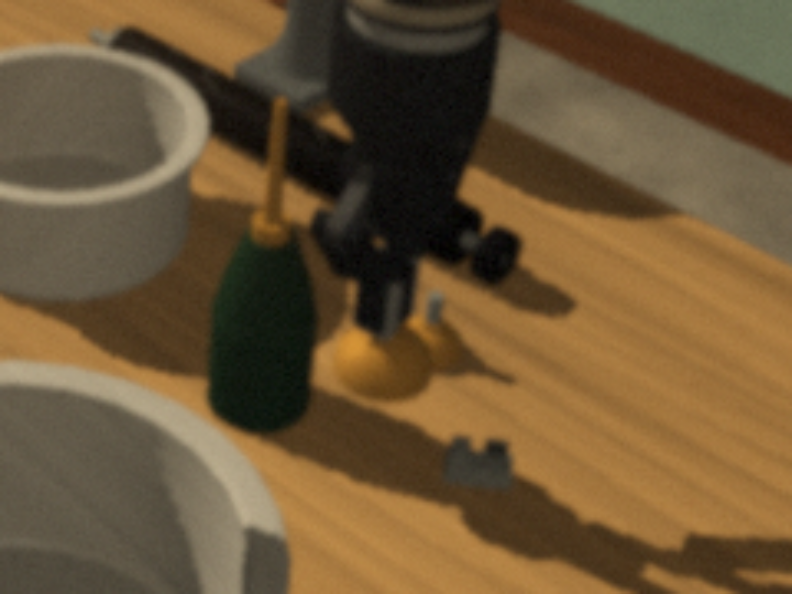

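The bell (crop pixel (383,360)) hangs upright in the grip, and the oil can and margin stop haven't moved. I'll lift it above the spout, then cross to the pot.

```bash
python3 -m crank '[[0,0,-3,0,0,0],[0,0,-7,0,0,0],[0,0,-11,0,0,0],[0,0,-15,0,0,0],[0,0,-18,0,0,0],[0,0,-20,0,0,0],[0,0,-20,0,0,0],[0,0,-20,0,0,0]]' && python3 -c "
from h import *
go([.516,.013,.26])"
```

```text
time: 5.15
eef_pos: [0.4983, -0.2435, 0.2865]
tcp_rot: [0.637, 0.771, -0.0, -0.001]
contact_force: [-0.2, 0.2, -1.8]
opening: 0.126
finger_force: 29.3
shift cm [24.85  6.58  2.69] rz 0 yaw now 0.19 tcp [ 0.4983 -0.2435  0.2865] tilt [-0.0019  0.0014 -1.    ]
```

```bash
python3 -m crank '[[2,0.5,0,0,0,0],[5,1.3,0,0,0,0],[9,2.4,0,0,0,0],[13,3.4,0,0,0,0],[17,4.5,0,0,0,0],[21,5.5,0,0,0,0],[23.5,6.2,0,0,0,0],[24.8,6.6,0,0,0,0],[24.8,6.6,0,0,0,0],[24.8,6.6,0,0,0,0]]' && python3 -c "
from h import *
go([.516,.013,.12])"
```

```text
time: 6.15
eef_pos: [0.5164, 0.0115, 0.287]
tcp_rot: [0.637, 0.771, -0.001, -0.001]
contact_force: [-0.0, 0.8, -1.1]
opening: 0.126
finger_force: 29.3
shift cm [ 0.15  0.02 16.7 ] rz 0 yaw now 0.19 tcp [0.5164 0.0115 0.287 ] tilt [-2.2e-03 -4.0e-04 -1.0e+00]
```

```bash
python3 -m crank '[[0,0,3,0,0,0],[0,0,7,0,0,0],[0,0,11,0,0,0],[0,0,15,0,0,0],[0,0,18,0,0,0],[0,0,20.5,0,0,0],[0,0,22.5,0,0,0],[0,0,24,0,0,0],[0,0,24.5,0,0,0],[0,0,24.5,0,0,0]]' && python3 -m crank '[[0,0,0.2,0,0,0],[0,0,0.4,0,0,0],[0,0,0.6,0,0,0],[0,0,0.7,0,0,0],[0,0,0.7,0,0,0],[0,0,0.7,0,0,0]]' && python3 -c "
from h import *
go([.516,.013,.033])"
```

```text
time: 7.15
eef_pos: [0.5162, 0.0111, 0.0425]
tcp_rot: [0.637, 0.77, -0.001, -0.001]
contact_force: [0.4, 0.5, -0.5]
opening: 0.126
finger_force: 29.3
time: 7.75
eef_pos: [0.5168, 0.0123, 0.0364]
tcp_rot: [0.637, 0.771, 0.0, 0.0]
contact_force: [0.6, 0.9, -0.6]
opening: 0.127
finger_force: 29.3
shift cm [ 0.09 -0.07  0.34] rz 0 yaw now 0.19 tcp [0.5168 0.0123 0.0364] tilt [ 2.e-04 -0.e+00 -1.e+00]
```

```bash
python3 -m crank '[[0,0,0.1,0,0,0],[0,0,0.2,0,0,0],[0,0,0.3,0,0,0],[0,0,0.3,0,0,0],[0,0,0.3,0,0,0]]'; python3 -m crank '[[0,0,0,0,0,0],[0,0,0,0,0,0],[0,0,0,0,0,0],[0,0,0,0,0,0]]' 0.3; python3 -m crank '[[0,0,-1,0,0,0],[0,0,-3,0,0,0],[0,0,-6,0,0,0],[0,0,-10,0,0,0],[0,0,-14,0,0,0],[0,0,-17,0,0,0],[0,0,-17,0,0,0],[0,0,-17,0,0,0]]' && python3 -c "
from h import *
go([.499,.258,.12])"
```

```text
time: 8.25
eef_pos: [0.5167, 0.0122, 0.0333]
tcp_rot: [0.637, 0.771, -0.0, -0.0]
contact_force: [0.7, 0.0, -0.7]
opening: 0.124
finger_force: 29.3
time: 8.65
eef_pos: [0.5168, 0.0122, 0.0334]
tcp_rot: [0.637, 0.771, 0.0, 0.0]
contact_force: [0.7, -0.3, -0.2]
opening: 0.303
finger_force: 0.0
time: 9.45
eef_pos: [0.5171, 0.0122, 0.2047]
tcp_rot: [0.637, 0.771, 0.001, 0.001]
contact_force: [0.2, -0.3, -0.6]
opening: 0.302
finger_force: 0.0
shift cm [24.49  2.84  8.46] rz 0 yaw now 0.19 tcp [0.5171 0.0122 0.2047] tilt [ 2.5e-03 -4.0e-04 -1.0e+00]
```

```bash
python3 -m crank '[[2,0.2,0,0,0,0],[5,0.6,0,0,0,0],[9,1,0,0,0,0],[13,1.5,0,0,0,0],[17,2,0,0,0,0],[21,2.4,0,0,0,0],[23.5,2.7,2,0,0,0],[24.5,2.8,5,0,0,0],[24.5,2.8,8,0,0,0],[24.5,2.8,8,0,0,0]]' 0.6
python3 - <<'E'
from h import *
im,d=shot('top');cv2.imwrite('pics/t4.png',cv2.resize(im[160:330,140:380],None,fx=3.3,fy=3.3))
vv,uu=np.mgrid[0:480,0:640]; P=pts('top',np.c_[uu.ravel(),vv.ravel()],d).reshape(480,640,3)
m=(d>0)&((uu-308)**2+(vv-244)**2<46**2)&(P[...,2]>.07)&(P[...,2]<.085)
cc,rr=cv2.minEnclosingCircle((P[m][:,:2]*1000).astype(np.float32));print('pot',cc,rr)
m=(d>0)&((uu-308)**2+(vv-244)**2<35**2)&(P[...,2]>.02)&(P[...,2]<.062)&(np.hypot(P[...,0]-.516,P[...,1]-.013)<.05)
print('bell in pot',m.sum(),np.median(P[m],0),P[m][:,2].max())
go([.499,.258,.016])
E
```

```text
time: 10.45
eef_pos: [0.4929, 0.257, 0.1164]
tcp_rot: [0.636, 0.771, -0.006, -0.004]
contact_force: [-0.7, 0.5, -0.2]
opening: 0.596
finger_force: 0.0
pot (516.9907836914062, 12.812573432922363) 87.10655212402344
bell in pot 237 [0.51598278 0.00990928 0.02560026] 0.05856739097214758
shift cm [ 0.    0.5  10.33] rz 0 yaw now 0.19 tcp [0.495  0.2573 0.1194] tilt [-0.0085 -0.0027 -1.    ]
```

View pics/t4.png

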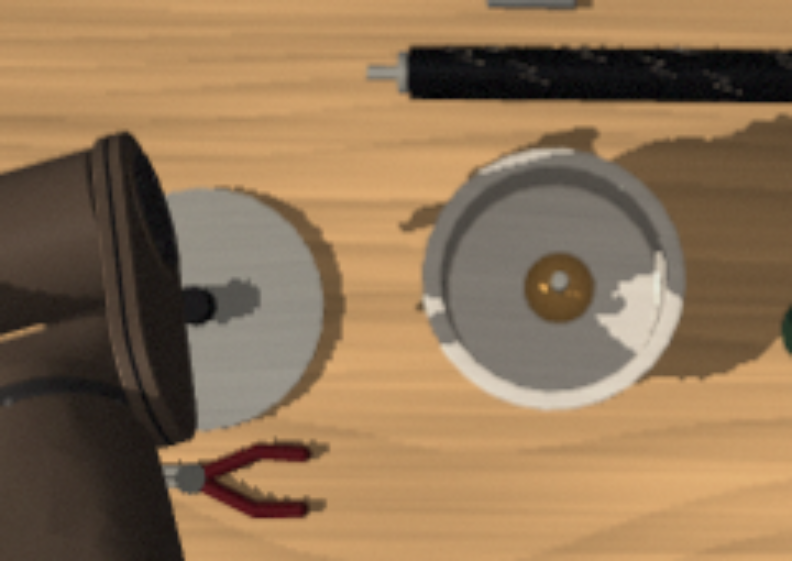

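The bell stands upright in the pot: stud at crop (560,288), pot centre at about (555,280). The knob at crop (198,305) is beside the wrist's edge. Settling, then descending on the knob.

```bash
python3 -m crank '[[0,0,2,0,0,0],[0,0,4,0,0,0],[0,0,5,0,0,0],[0,0,5,0,0,0],[0,0,5,0,0,0],[0,0,5,0,0,0]]'
python3 - <<'E'
from h import *
im,d=load('top')
print('knob',plane('top',[[199.5,252.5]],.036))
s=ctrl.get_state();print(s['qpos'])
go([.500,.258,.016])
E
```

```text
time: 11.1
eef_pos: [0.4991, 0.2583, 0.0749]
tcp_rot: [0.637, 0.771, 0.001, 0.001]
contact_force: [-0.2, -0.0, -0.1]
opening: 0.597
finger_force: 0.0
knob [[0.49705228 0.25511205 0.036     ]]
[2.97032527e-01 2.21511157e-01 1.96683446e+00 1.99620179e-05
 9.50660785e-01 1.07222696e-01]
shift cm [-0.05  0.07  5.89] rz 0 yaw now 0.19 tcp [0.4991 0.2583 0.0749] tilt [ 2.5e-03  8.0e-04 -1.0e+00]
```

Aligned. Descending to TCP z of about 16 mm and gripping.

```bash
python3 -m crank '[[0,0,1.5,0,0,0],[0,0,3,0,0,0],[0,0,4.2,0,0,0],[0,0,5,0,0,0],[0,0,5.5,0,0,0],[0,0,5.8,0,0,0],[0,0,5.8,0,0,0],[0,0,5.8,0,0,0]]' && python3 -m crank '[[0,0,0,0,0,0],[0,0,0,0,0,0],[0,0,0,0,0,0],[0,0,0,0,0,0],[0,0,0,0,0,0],[0,0,0,0,0,0],[0,0,0,0,0,0]]' 0 40
```

```text
time: 11.9
eef_pos: [0.4983, 0.2582, 0.0157]
tcp_rot: [0.637, 0.771, 0.0, 0.0]
contact_force: [-0.3, -0.5, -0.5]
opening: 0.596
finger_force: 0.0
time: 12.6
eef_pos: [0.4986, 0.2583, 0.0162]
tcp_rot: [0.637, 0.771, 0.001, 0.0]
contact_force: [-0.9, -0.8, 4.9]
opening: 0.292
finger_force: 39.7
```

```bash
python3 -m crank '[[0,0,-0.3,0,0,0],[0,0,-1,0,0,0],[0,0,-3,0,0,0],[0,0,-6,0,0,0],[0,0,-10,0,0,0],[0,0,-13,0,0,0],[0,0,-15,0,0,0],[0,0,-15,0,0,0],[0,0,-15,0,0,0]]'
python3 - <<'E'
from h import *
im,d=shot('side');cv2.imwrite('pics/s5.png',im[120:420,120:520])
im,d=shot('top')
vv,uu=np.mgrid[0:480,0:640]; P=pts('top',np.c_[uu.ravel(),vv.ravel()],d).reshape(480,640,3)
m=(d>0)&(np.hypot(P[...,0]-.5,P[...,1]-.258)<.095)&(P[...,2]>.145)&(P[...,2]<.175)
q=P[m]; print(len(q)); A=np.c_[q[:,:2]-[.5,.258],np.ones(len(q))]; 
w=np.linalg.lstsq(A,q[:,2],rcond=None)[0]; print('slope',w)
go([.517,.013,.166])
E
```

```text
time: 13.5
eef_pos: [0.4975, 0.2579, 0.1646]
tcp_rot: [0.637, 0.771, -0.0, -0.0]
contact_force: [-1.0, -0.8, -2.4]
opening: 0.3
finger_force: 39.5
2555
slope [-0.00652705  0.00916097  0.15919188]
shift cm [-24.41  -2.62  -0.28] rz 0 yaw now 0.19 tcp [0.4966 0.2576 0.163 ] tilt [-0.0039 -0.0012 -1.    ]
```

View pics/s5.png

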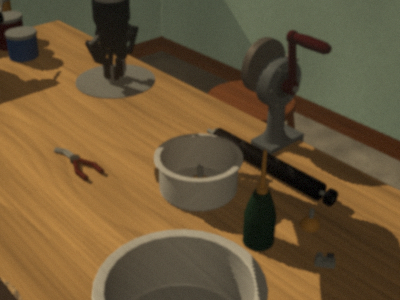

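The lid hangs level from the gripper at crop (115,80). The pliers (80,160) are undisturbed. Carrying it over the pot.

```bash
python3 -m crank '[[-1,-0.1,0,0,0,0],[-3,-0.3,0,0,0,0],[-6,-0.6,0,0,0,0],[-10,-1.1,0,0,0,0],[-14,-1.5,0,0,0,0],[-18,-1.9,0,0,0,0],[-21,-2.3,0,0,0,0],[-23.5,-2.5,0,0,0,0],[-24.4,-2.6,0,0,0,0],[-24.4,-2.6,0,0,0,0]]' && python3 -m crank '[[0,0,2,0,0,0],[0,0,3.5,0,0,0],[0,0,4.5,0,0,0],[0,0,5,0,0,0],[0,0,5,0,0,0],[0,0,5,0,0,0]]'
python3 - <<'E'
from h import *
im,d=shot('top');cv2.imwrite('pics/t6.png',cv2.resize(im[160:330,200:440],None,fx=3.3,fy=3.3))
vv,uu=np.mgrid[0:480,0:640]; P=pts('top',np.c_[uu.ravel(),vv.ravel()],d).reshape(480,640,3)
m=(d>0)&(np.hypot(P[...,0]-.517,P[...,1]-.013)<.1)&(P[...,2]>.098)&(P[...,2]<.118)
q=P[m]; A=np.c_[q[:,:2]-[.517,.013],np.ones(len(q))]
print(len(q),'slope',np.linalg.lstsq(A,q[:,2],rcond=None)[0])
cc,rr=cv2.minEnclosingCircle((q[:,:2]*1000).astype(np.float32));print('lid',cc,rr)
# rim-of-lid edge points by angle, circle fit
a=np.arctan2(q[:,1]-.013,q[:,0]-.517); r=np.hypot(q[:,1]-.013,q[:,0]-.517); E=[]
for k in np.arange(-np.pi,np.pi,.1):
    s=(a>=k)&(a<k+.1)
    if s.any() and r[s].max()>.075: i=np.where(s)[0][r[s].argmax()];E.append(q[i,:2])
E=np.array(E);B=np.c_[2*E,np.ones(len(E))];x=np.linalg.lstsq(B,(E**2).sum(1),rcond=None)[0];print('fit',x[:2],np.sqrt(x[2]+x[0]**2+x[1]**2),len(E))
s=ctrl.get_state();print(s['contact_force'],s['finger_force']);go([.517,.013,.086])
E
```

```text
time: 14.6
eef_pos: [0.5181, 0.0124, 0.1644]
tcp_rot: [0.638, 0.77, -0.0, -0.001]
contact_force: [0.5, 0.9, -1.3]
opening: 0.296
finger_force: 39.5
time: 15.2
eef_pos: [0.5189, 0.0137, 0.1157]
tcp_rot: [0.637, 0.771, 0.0, 0.0]
contact_force: [0.6, 0.9, -1.6]
opening: 0.298
finger_force: 39.5
255 slope [-0.0170761   0.00803514  0.111011  ]
lid (518.0133666992188, 0.6097186207771301) 73.3922348022461
fit [0.5176466  0.00772715] 0.07842448853498638 12
[ 0.85217017 -0.63421696 -1.48218739] 39.47452526539564
shift cm [-0.02 -0.22  3.01] rz 0 yaw now 0.19 tcp [0.5191 0.0136 0.1161] tilt [ 1.3e-03 -2.0e-04 -1.0e+00]
```

View pics/t6.png

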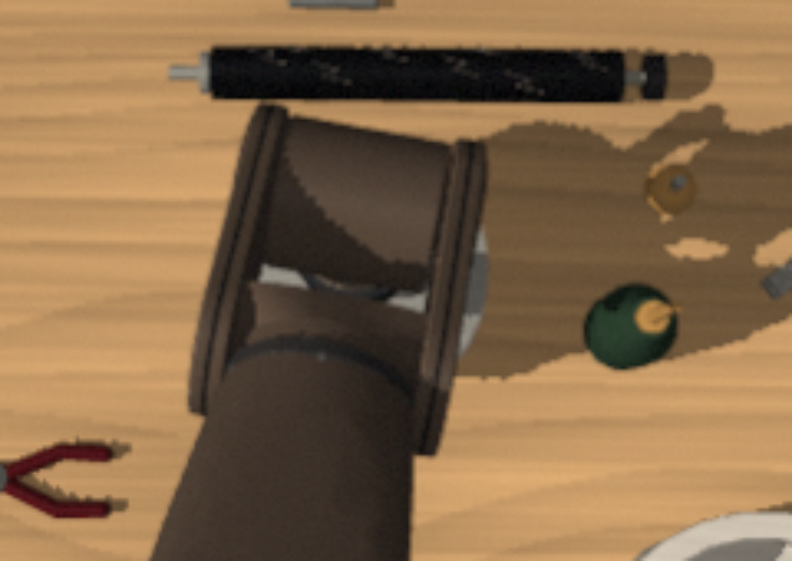

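The wrist hides most of the lid from above; its visible edge is at about (480,300). I'll use the side view to compare the lid and rim centres.

Run:
```python
from h import *
im,d=shot('side');cv2.imwrite('pics/s7.png',cv2.resize(im[190:350,220:420],None,fx=4,fy=3.75/1.0))
vv,uu=np.mgrid[0:480,0:640]; P=pts('side',np.c_[uu.ravel(),vv.ravel()],d).reshape(480,640,3)
for n,z0,z1 in(('lid',.102,.119),('rim',.07,.085)):
    m=(d>0)&(np.hypot(P[...,0]-.517,P[...,1]-.013)<.1)&(P[...,2]>z0)&(P[...,2]<z1)
    q=P[m]; c=np.array([.517,.013])
    a=np.arctan2(q[:,1]-c[1],q[:,0]-c[0]); r=np.hypot(*(q[:,:2]-c).T); E=[]
    for k in np.arange(-np.pi,np.pi,.1):
        s=(a>=k)&(a<k+.1)
        if s.sum()>3 and r[s].max()>.07: i=np.where(s)[0][r[s].argmax()];E.append(q[i,:2])
    E=np.array(E);R0=.085 if n=='lid' else .087
    from scipy.optimize import least_squares
    f=least_squares(lambda x:np.hypot(*(E-x).T)-R0,c,loss='soft_l1',f_scale=.002)
    print(n,len(q),len(E),f.x,np.std(f.fun),'z',np.median(q[:,2]))
```

```text
lid 2799 56 [0.51886197 0.0136819 ] 0.0008421175282021735 z 0.11095019126266537
rim 601 36 [0.51601503 0.01299067] 0.0010611129647425984 z 0.07690787232829688
```

View pics/s7.png

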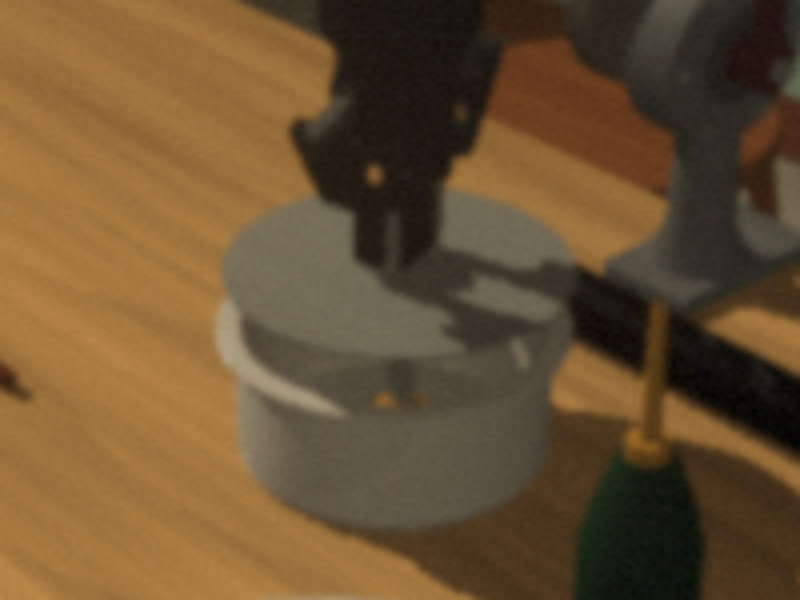

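The lid hovers level over the pot, with the bell's stud visible below at (395,380). The lid is 2.5 mm too far along +x. Correcting, then lowering slowly.

```bash
python3 -m crank '[[0,-0.25,0,0,0,0],[0,-0.25,0.5,0,0,0],[0,-0.25,1,0,0,0],[0,-0.25,1.5,0,0,0],[0,-0.25,1.8,0,0,0],[0,-0.25,2,0,0,0],[0,-0.25,2.2,0,0,0],[0,-0.25,2.4,0,0,0],[0,-0.25,2.4,0,0,0],[0,-0.25,2.4,0,0,0]]' && python3 -c "
from h import *
go([.5165,.013,.085])"
```

```text
time: 16.3
eef_pos: [0.5162, 0.0131, 0.0914]
tcp_rot: [0.637, 0.771, 0.0, 0.0]
contact_force: [-0.1, -0.4, -1.1]
opening: 0.296
finger_force: 39.5
shift cm [-0.01  0.03  0.64] rz 0 yaw now 0.19 tcp [0.5162 0.0131 0.0914] tilt [ 1.e-04 -0.e+00 -1.e+00]
```

Plug is entering with no contact. Continuing in small steps.

```bash
python3 -m crank '[[0,0,0.1,0,0,0],[0,0,0.2,0,0,0],[0,0,0.3,0,0,0],[0,0,0.4,0,0,0],[0,0,0.45,0,0,0],[0,0,0.45,0,0,0]]' && python3 -m crank '[[0,0,0.05,0,0,0],[0,0,0.1,0,0,0],[0,0,0.1,0,0,0]]'
```

```text
time: 16.9
eef_pos: [0.516, 0.0131, 0.0867]
tcp_rot: [0.637, 0.771, -0.0, -0.0]
contact_force: [0.4, 0.5, -0.8]
opening: 0.296
finger_force: 39.5
time: 17.2
eef_pos: [0.5161, 0.0131, 0.0858]
tcp_rot: [0.637, 0.771, -0.0, -0.0]
contact_force: [0.1, -0.2, -0.5]
opening: 0.293
finger_force: 39.5
```

```bash
python3 -m crank '[[0,0,0.03,0,0,0],[0,0,0.06,0,0,0],[0,0,0.06,0,0,0]]' && python3 -m crank '[[0,0,0,0,0,0],[0,0,0,0,0,0],[0,0,0,0,0,0],[0,0,0,0,0,0],[0,0,0,0,0,0]]' 0.6 && python3 -m crank '[[0,0,-0.5,0,0,0],[0,0,-1.5,0,0,0],[0,0,-3,0,0,0],[0,0,-6,0,0,0],[0,0,-10,0,0,0],[0,0,-14,0,0,0],[0,0,-16,0,0,0],[0,0,-16,0,0,0]]' && python3 -m crank '[[3,0,0,0,0,0],[7,0,0,0,0,0],[11,0,0,0,0,0],[15,0,0,0,0,0],[19,0,0,0,0,0],[22,0,0,0,0,0],[24,0,0,0,0,0],[24,0,0,0,0,0],[24,0,0,0,0,0]]'
python3 - <<'E'
from h import *
for n in('top','side'):
    im,d=shot(n)
    vv,uu=np.mgrid[0:480,0:640]; P=pts(n,np.c_[uu.ravel(),vv.ravel()],d).reshape(480,640,3)
    rr=np.hypot(P[...,0]-.5165,P[...,1]-.013)
    m=(d>0)&(rr<.07)&(rr>.025)&(P[...,2]>.065)&(P[...,2]<.1); q=P[m]
    A=np.c_[q[:,:2]-[.5165,.013],np.ones(len(q))]
    print(n,len(q),'lid top plane (level ~.082)',np.linalg.lstsq(A,q[:,2],rcond=None)[0])
    m=(d>0)&(rr<.1)&(P[...,2]>.068)&(P[...,2]<.095); print('rim+lid',cv2.minEnclosingCircle((P[m][:,:2]*1000).astype(np.float32)))
    m=(d>0)&(rr<.03)&(P[...,2]>.098)&(P[...,2]<.112);print('knob',P[m].mean(0))
    if n=='side': cv2.imwrite('pics/s8.png',cv2.resize(im[190:350,220:420],None,fx=4,fy=3.75))
E
```

```text
time: 17.5
eef_pos: [0.5161, 0.0131, 0.0852]
tcp_rot: [0.637, 0.771, 0.0, 0.0]
contact_force: [0.5, 0.1, -1.7]
opening: 0.293
finger_force: 39.5
time: 18.0
eef_pos: [0.5161, 0.0131, 0.0853]
tcp_rot: [0.637, 0.771, 0.0, 0.0]
contact_force: [-0.8, -0.3, 0.4]
opening: 0.601
finger_force: 0.0
time: 18.8
eef_pos: [0.5184, 0.0127, 0.2508]
tcp_rot: [0.637, 0.771, 0.002, 0.004]
contact_force: [1.2, 0.2, 0.5]
opening: 0.601
finger_force: 0.0
time: 19.7
eef_pos: [0.4701, 0.2486, 0.244]
tcp_rot: [0.636, 0.771, -0.001, -0.0]
contact_force: [0.5, 0.6, 0.4]
opening: 0.595
finger_force: 0.0
top 2835 lid top plane (level ~.082) [-0.0004489   0.00164236  0.08065306]
rim+lid ((516.5144653320312, 13.154732704162598), 86.73746490478516)
knob [0.51570219 0.01287018 0.10466014]
side 1870 lid top plane (level ~.082) [ 0.00229841 -0.00184504  0.08032561]
rim+lid ((515.2823486328125, 14.17966079711914), 89.08744049072266)
knob [0.51301435 0.00960218 0.10352955]
```

View pics/s8.png

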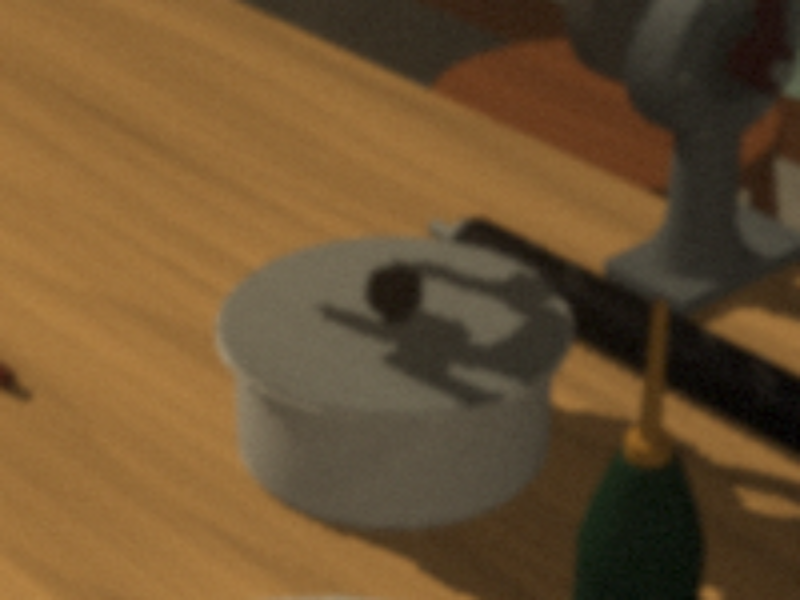

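The lid is seated on the rim all round, knob at (395,292). It is level to within 0.003 rad, with its top at about 81 mm, and the robot is clear. Handing in.

```bash
python3 -c "
from plant import ctrl
print(ctrl.sign_off())"
```

```text
the job is handed in; nothing more can be done
None
```

The job is handed in at about 20 s of the 67 s allowed: the bell stands dome up in the small pot, the lid is seated level on its rim, the pot hasn't moved, and no bystander was seen to move; the sign-off returned no verdict.

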